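# Prop a mended platter with a screw jack and weigh it down

### The arm

A 6-joint arm with a two-finger parallel gripper is mounted at the origin on the work surface. World frame = base frame: x ahead of the robot, y to its left, z up, the work surface at z = 0. Lengths are in mm, angles in rad, forces in N, time in s.
With the tool pointing down it reaches from about 325 to 775 mm from the base axis. Payload 5.5 kg.
Tool frame: the origin (TCP) lies midway between the tips of the shut fingers; the grasp point (between the pads) lies 19 mm behind it; z points along the fingers, y is the line along which they close (so a half turn about z gives the same grasp; the last joint's range is limited). The gripper opens to 88 mm and grips with 3 to 60 N. Pads are 20 mm wide; open, the fingers measure 115 mm over their backs; the gripper's body (75 mm by 178 mm) begins 61 mm behind the grasp point.
Start: joints at [-1.322, 0.091, 1.231, -0, 1.82, -0.057], TCP at [180.633, -572.178, 222.631] pointing down, gripper open.
Joint ranges: [-2.87, 2.87], [-0.86, 2.18], [0.17, 2.46], [-1.51, 4.65], [0.06, 2.69], [-2.65, 2.65]. Speed limits (rad/s): [2.57, 2.57, 3.01, 3.14, 3.14, 3.14].

### API

Orientations are given as a unit quaternion [x, y, z, w].
In Python, from bench import manip gives the robot as it stands.
- The arm moves only by the tool jog_arm, never from a script. Its argument "increments" is a list of rows, each a list of 7 numbers: the shift along the tool's x, y, z in mm, then the turn, a rotation vector about the tool's x, y, z in degrees, then the gripper command: -1 is fully open, 1 is shut, values between are in proportion. A call has 1 to 8 rows; each row is the pose to reach, as a shift and turn from the pose commanded when the call began, along the tool's axes at that moment; what a row does not reach only later rows make up. A row lasts 1/8 s, in which the tool goes at most 62.5 mm and 10.7 degrees, less where a joint would pass 70% of its speed; a pose out of reach is approached as far as the arm can. A call with a gripper value outside its range is refused whole. The fingers move at their own pace and stop on an object; "force" is the grip in N (left out, the last holds). Time passes only in rows, so rows that repeat a pose let the fingers close. It gives the time, the measured TCP pose, the force, the opening and the grip force at its end, in the units of the state.
- manip.get_state(): the state, without advancing time (a new reading comes with each control period).
- manip.snapshot(name): name is "side" or "top" or "wrist"; returns the picture (400x640x3 uint8, red, green, blue); there is no depth.
- manip.calibration(name): a dict with "fx", "fy", "cx", "cy" (pixels), "origin" and "orientation" of the camera in the world. Camera axes: x right, y up, looking along -z (the intrinsics and any distortion apply to the point x, -y, -z); pixel columns grow to the right and rows downward; lengths in mm; the calibration is good to about 2 mm. The wrist camera is an equidistant fisheye: a pixel r from the principal point sees the ray r / f radians off the axis. A picture is of the moment at which its call begins: read the wrist's pose just before it. calibration takes no time and is no camera call; for the wrist camera it gives the pose at the moment of the call.
- manip.sign_off(): hands the job in; it is judged then, once.
The state is a dict: "t": time; "joint_positions": joint angles; "dq": joint speeds; "tau": joint torques, N m; "tool_pos": TCP position; "eef_rot": TCP orientation; "ft_force": force on the tool from outside, world axes, zero at the start; "ft_torque": the same for the moment, N m; "opening": finger opening in mm; "grip_force": force on a finger pad.
Only numpy, scipy, OpenCV 4.12 (cv2) and the standard library are available. Lean on these libraries where they do the work, as an engineer would, in place of code of your own. Each camera call takes 0.05 s, during which the arm holds its last target. There are 200 camera calls.

### The job

The rim of the mended platter overhangs its stand, with a screw jack below it. Turn the jack's red knob until the orange pad just touches the underside of the platter (the rim may rise by no more than 2 mm), and only then set the brass weight gently, upright, on the pale spot of the mended piece, and let go. Leave the platter where it lies on the stand and do not disturb the bowl, the saucers or the kiln prop.

Things in the scene. Friction and masses are not known exactly. Their poses are not given: they have to be found in the camera images.
- knob (a joint): The jack's knob, rad; 0 to 0.8 at the start, at most 7. Grows when turned clockwise as seen looking at the knob from its handle end; this raises the pad 4.0 mm per rad (25 mm a turn); turning back lowers it. Up to about 4.2 rad is needed: several grasps. Stiff (0.06 N m friction): it stays where it is left, also under load.
- knob_grip (a point): Grip point in the knob's red bar handle, on the knob's axis. z: along the shaft, out of the knob, leaning 30 degrees from vertical away from the platter (so the tool must be tilted to match). The bar lies along x: 46 mm long, 14 mm thick (y), reaching 10 mm beyond this point and 20 mm back to a black round flange 48 mm across, 8 mm thick. Turns with the knob.
- jack: Screw jack fixed to the bench: blue block 62 x 66 mm and 85 mm high on a dark base plate 130 x 84 mm, moving platform above, blue gear box and leaning knob on its -x side. Origin: on the bench straight under the centre of the pad; its x axis points horizontally from the knob to the centre of the stand, 90 mm away; the knob grip is 106 mm to the -x side, about 84 mm above the bench.
- platform: The jack's moving platform: aluminium plate 60 x 60 x 6 mm with a round orange pad, 30 mm across and 6 mm thick, on top. Origin: centre of the pad's top face, which is what must touch the platter. It is 132 mm above the bench at knob 0, rising 4.0 mm per rad.
- stand: Dark steel banding wheel stand, fixed: round head 100 mm across, its top 150 mm above this origin, which lies on its axis, 2 to 10 mm below the bench top (so the head is 140 to 148 mm above the bench).
- platter: Flat round blue-grey fired clay platter, 240 mm across, 10 mm thick, about 0.85 kg, lying loose on the stand's head, roughly centred. Origin: centre of its underside; z up; -x points to the mended piece. Pushed up by the jack it tips about the far edge of the stand's head, some 50 mm beyond the stand's axis (a force of about 3 N at the pad).
- mend (a point): Centre of the pale round spot, 50 mm across, on the top face of the mended piece (outlined by a cream glue line); 90 mm from the platter's centre, 10 mm above its underside, straight above the jack's pad within 6 mm.
- weight: Brass weight: plain cylinder 42 mm across and 50 mm high with a small button 24 mm across on top, 60 mm high overall, about 0.45 kg, standing on the bench. Origin: centre of its underside, z up. Can be gripped round the cylinder from above.
- prop: Bystander: cream kiln prop, 34 x 34 x 60 mm, standing on the bench. Origin: centre of its underside.
- bowl: Bystander: small blue-grey bowl, 100 mm across and 45 mm high. Origin: centre of its underside.
- saucers: Bystander: stack of small saucers, 80 mm across and 26 mm high, one piece. Origin: centre of its underside.

How it is judged (in metres and radians):
On the way, in this order (a step that is already met when the one before it is completed fails the run):
1. the jack's pad touches the platter's underside, lifting its rim by no more than about 3 mm (tilt under 0.02 rad), while the weight is still off the platter and the knob is let go (contact force between platform and platter above 0.2 N and angle between platter's own z axis and vertical below 0.02 rad and contact force between weight and platter below 0.05 N and contact force between the fingers and jack below 0.05 N and horizontal distance between weight and mend above 0.06 m), for 0.2 s.
2. the weight stands on the pale spot (horizontal distance between weight and mend below 0.015 m and z of weight in the frame of mend between -0.003 and 0.003 m and angle between weight's own z axis and vertical below 0.06 rad and contact force between weight and platter above 1 N), for 0.2 s.
At the end, for the whole second after the job is handed in: The pad touches the platter's underside, the platter still rests on the stand within 12 mm of where it was, tilted by less than 0.02 rad (rim raised by less than about 3 mm), and the weight stands upright, at rest and released, within 15 mm of the centre of the pale spot (all of step 2 and contact force between platform and platter above 0.2 N and angle between platter's own z axis and vertical below 0.02 rad and contact force between platter and stand above 0.2 N and distance of platter from where it was at the start of the episode below 0.012 m and horizontal distance between mend and platform below 0.015 m and linear speed of each of weight, platter below 0.02 m/s and contact force between the fingers and weight below 0.05 N).
It fails at once if the platter is tipped by more than 0.05 rad (rim lifted or pushed down by about 7 mm) (angle between platter's own z axis and vertical above 0.05 rad).
It fails at once if the weight is let go more than 10 mm above the platter (horizontal distance between weight and mend below 0.06 m and z of weight in the frame of mend above 0.01 m and contact force between the fingers and weight below 0.05 N).
It fails at once if the weight is banged on the platter (over 40 N) (contact force between weight and platter above 40 N).
It fails at once if the bowl, the saucers or the kiln prop is moved by more than 20 mm (distance of any of bowl, saucers, prop from where it was at the start of the episode above 0.02 m).
It also fails if it takes over 72 s, if anything falls off the work surface, if the arm or the gripper's body presses on something with over 40 N, if the wrist force passes 120 N, or if a joint passes its speed limit or range.

## Working session

There is one attempt and no reset: what is moved stays moved. The work goes in short steps, Python scripts to look and compute and a tool call to move; the robot and the scene stay as the last step left them, time stands still between calls to the robot, and variables do not carry over. Pictures are saved under pics/ and viewed, at most 10 in all, crops included, and the job is handed in when it is done.

Besides the shell and the picture viewer there is one more tool, called by a JSON object that holds its "method" and its "body". jog_arm: Moves the arm, as the interface text tells. Its arguments: {"type":"object","properties":{"increments":{"type":"array"},"force":{"type":"number"}},"required":["increments"]}

```bash
mkdir -p pics; ls
python3 - <<'E'
from bench import manip
import cv2
for n in("side","top","wrist"):
    c=manip.calibration(n);print(n,c)
    cv2.imwrite(f"pics/{n}0.png",cv2.cvtColor(manip.snapshot(n),cv2.COLOR_RGB2BGR))
print(manip.get_state())
E
```

```text
pics
side {'fx': 376.7637200280441, 'fy': 376.7637200280441, 'cx': 315.84896203596986, 'cy': 202.91219732030913, 'origin': array([357.90369287, 690.97824974, 748.36673277]), 'orientation': array([-0.05471921,  0.41822242,  0.89667043, -0.13445428])}
top {'fx': 394.3828287659859, 'fy': 394.3828287659859, 'cx': 317.2298468609247, 'cy': 192.2086973581473, 'origin': array([ 444.657843  ,  -44.19353154, 1094.73572853]), 'orientation': array([-0.04714286,  0.03584832,  0.71108307, -0.70060925])}
wrist {'fx': 309.70691628693146, 'fy': 309.70691628693146, 'cx': 316.8860077816514, 'cy': 204.1704123749738, 'origin': array([ 248.54745934, -551.07970515,  383.65003122]), 'orientation': array([-0.10707586,  0.07892284, -0.58573708,  0.79951111])}
{'t': 0.15, 'joint_positions': array([-1.32167610e+00,  9.17052108e-02,  1.23163362e+00,  2.11093243e-05,
        1.81979212e+00, -5.67070681e-02]), 'dq': array([ 8.20984805e-04, -2.14486836e-03, -2.68241865e-03,  2.91900015e-05,
       -1.29580714e-04,  9.78507927e-04]), 'tau': array([ 1.73545242e-03, -4.47045565e+01, -4.06907558e+01,  6.99245115e-02,
        2.74157646e-02, -8.42812096e-05]), 'tool_pos': array([ 180.59379237, -571.93607421,  221.74131675]), 'eef_rot': array([ 9.88330784e-01,  1.52320941e-01, -6.36992457e-05, -7.66574968e-04]), 'ft_force': array([0.79389529, 0.00467033, 0.21101277]), 'ft_torque': array([0.04211069, 0.06538672, 0.00721405]), 'grip_force': 0.0, 'opening': 87.7849345567988}
```

View pics/side0.png

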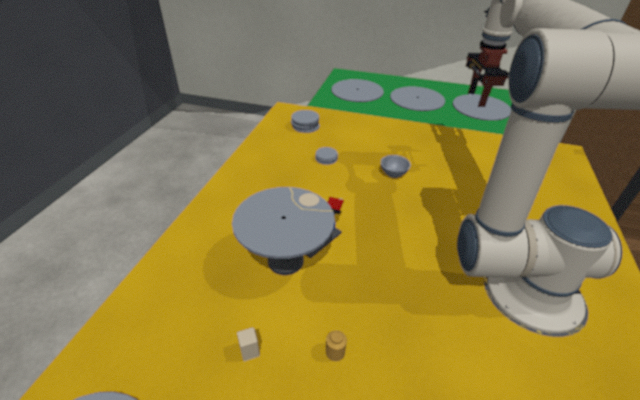

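View pics/top0.png

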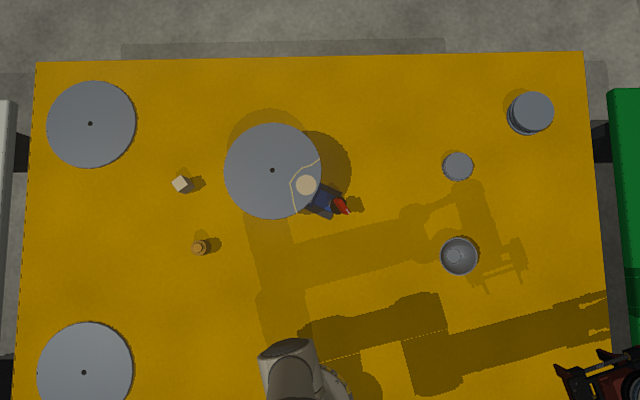

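```bash
cat > h.py <<'E'
from bench import manip
import numpy as np,cv2
from scipy.spatial.transform import Rotation as R
def ray(n,uv,c=None):
    c=c or manip.calibration(n);x=(uv[0]-c['cx'])/c['fx'];y=(uv[1]-c['cy'])/c['fy']
    if n=='wrist':
        r=np.hypot(x,y);s=np.sinc(r/np.pi);d=np.array([x*s,-y*s,-np.cos(r)])
    else: d=np.array([x,-y,-1.])
    return np.array(c['origin']),R.from_quat(c['orientation']).apply(d/np.linalg.norm(d))
def onz(n,uv,z,c=None):
    o,d=ray(n,uv,c);return o+d*(z-o[2])/d[2]
def proj(n,p,c=None):
    c=c or manip.calibration(n);q=R.from_quat(c['orientation']).inv().apply(np.array(p)-c['origin']);q=q*[1,-1,-1]
    if n=='wrist':
        s=np.hypot(q[0],q[1]);t=np.arctan2(s,q[2]);q=np.array([q[0]/s*t,q[1]/s*t,1])
    return np.array([c['cx']+c['fx']*q[0]/q[2],c['cy']+c['fy']*q[1]/q[2]])
def tri(obs):
    A=0;b=0
    for n,uv in obs:
        o,d=ray(n,uv);P=np.eye(3)-np.outer(d,d);A=A+P;b=b+P@o
    return np.linalg.solve(A,b)
E
python3 - <<'E'
from h import *
np.set_printoptions(precision=1,suppress=True)
for k,a,b in(("platter",(272,170),(283.5,217.5)),("mend",(306,185),(309.5,200.5)),("knob",(343,207),(336,204)),("weighttop",(201,244),(337,335))):
    print(k,tri([("top",a),("side",b)]),onz("top",a,154))
i=cv2.cvtColor(cv2.imread("pics/top0.png"),cv2.COLOR_BGR2HSV)
m=((i[...,0]<6)|(i[...,0]>174))&(i[...,1]>150)&(i[...,2]>70);m[:,:300]=0;m[:,400:]=0;m[:180]=0;m[240:]=0
ys,xs=np.nonzero(m);print(len(xs),xs.min(),xs.max(),ys.min(),ys.max(),xs.mean(),ys.mean())
b=cv2.imread("pics/top0.png")
a=cv2.resize(b[140:230,230:370],None,fx=5.7,fy=5.7,interpolation=cv2.INTER_CUBIC)
s=cv2.imread("pics/side0.png")[180:270,225:365]
cv2.imwrite("pics/c.png",np.hstack([a[:, :],])[:600])
w=cv2.resize(b[215:275,165:235],None,fx=5,fy=5,interpolation=cv2.INTER_CUBIC)
s=cv2.resize(cv2.imread("pics/side0.png")[175:275,220:360],None,fx=3,fy=3,interpolation=cv2.INTER_CUBIC)
cv2.imwrite("pics/c2.png",np.hstack([w,s]))
E
```

```text
platter [612.3  79.7 147.6] [611.7  78.9 154. ]
mend [574.2  -2.8 144.2] [573.7  -3.1 154. ]
knob [525.2 -95.2  70.5] [519.2 -91.  154. ]
weighttop [430.5 280.1  49.1] [436.2 248.1 154. ]
13 339 349 201 213 344.3076923076923 207.69230769230768
```

View pics/c.png

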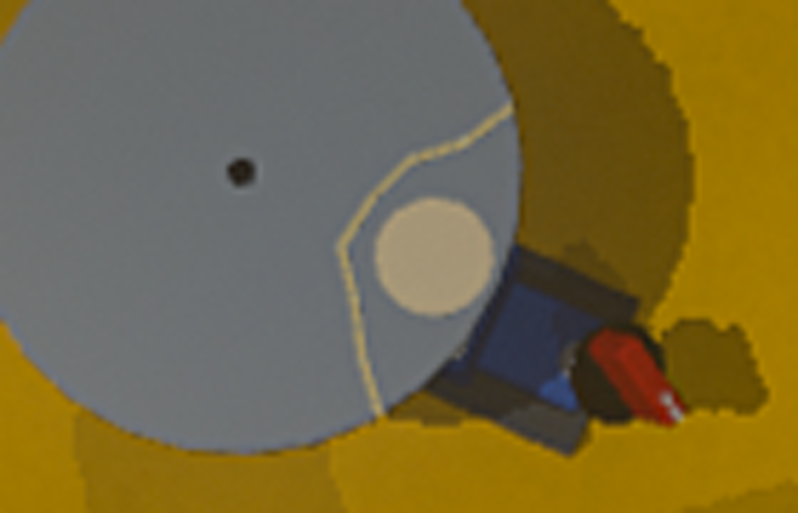

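View pics/c2.png

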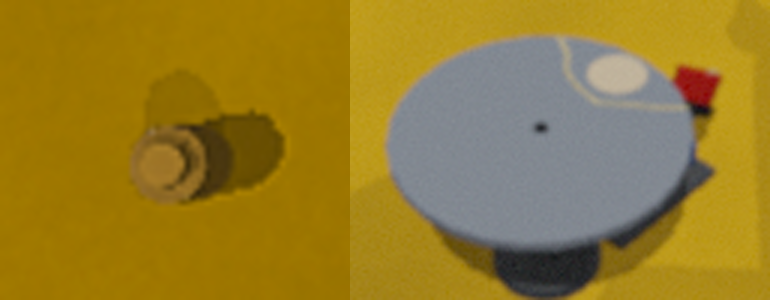

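```bash
cat >> h.py <<'E'
np.set_printoptions(precision=2,suppress=True)
def inc(p,Rt,st=None):
    st=st or manip.get_state();R0=R.from_quat(st['eef_rot'])
    d=R0.inv().apply(np.array(p)-st['tool_pos']);r=(R0.inv()*Rt).as_rotvec(degrees=True)
    return np.r_[d,r]
def frame(z,y):
    z=np.array(z,float);z/=np.linalg.norm(z);y=np.array(y,float);y-=z*(y@z);y/=np.linalg.norm(y)
    return R.from_matrix(np.c_[np.cross(y,z),y,z])
E
python3 - <<'E'
from h import *
s=manip.get_state();c=manip.calibration("wrist");R0=R.from_quat(s['eef_rot'])
print("cam in tool",R0.inv().apply(c['origin']-s['tool_pos']),"\n",(R0.inv()*R.from_quat(c['orientation'])).as_matrix())
jx=np.array([.42,.908,0]);zk=np.array([0,0,.866])-.5*jx
g=np.array([530,-99,84.])
for a in(135,-45):
    print(a,inc(g+150*zk,frame(-zk,[np.cos(np.deg2rad(a)),np.sin(np.deg2rad(a)),0]),s))
E
```

```text
cam in tool [  71.1     0.32 -162.04] 
 [[ 0.    0.96  0.26]
 [ 1.   -0.   -0.  ]
 [-0.    0.26 -0.96]]
135 [ 425.04 -290.32    8.33   33.97  -21.68  145.55]
-45 [ 425.04 -290.32    8.33   16.29   25.52  -29.32]
```

{"method": "jog_arm", "body": {"increments": [[53,-36,0,2,3,-3.5,-1],[106,-72,0,4,6,-7,-1],[159,-108,0,6,9,-11,-1],[212,-145,0,8,12,-14.5,-1],[265,-181,0,10,15,-18,-1],[318,-218,0,12,18,-22,-1],[370,-254,0,14,22,-25,-1],[425,-290,8,16.3,25.5,-29.3,-1]]}}

```text
t: 1.15
tool_pos: [490.3, -177.7, 216.7]
eef_rot: [0.884, 0.39, 0.195, -0.171]
ft_force: [-0.4, -0.6, -0.8]
opening: 87.9
grip_force: 0.0
```

Run:
```python
from h import *
s=manip.get_state();print(s)
c=manip.calibration("wrist")
im=manip.snapshot("wrist");cv2.imwrite("pics/w1.png",cv2.cvtColor(im,cv2.COLOR_RGB2BGR))
jx=np.array([.42,.908,0]);zk=np.array([0,0,.866])-.5*jx
print(proj("wrist",[530,-99,84],c),c)
```

```text
{'t': 1.15, 'joint_positions': array([-0.74, -0.09,  1.5 ,  0.52,  1.86,  0.11]), 'dq': array([ 0.66,  0.23,  0.06,  0.57, -0.27,  0.03]), 'tau': array([ -2.94, -38.66, -40.15,   1.8 ,   1.16,   0.07]), 'tool_pos': array([ 490.29, -177.67,  216.73]), 'eef_rot': array([ 0.88,  0.39,  0.19, -0.17]), 'ft_force': array([-0.38, -0.59, -0.81]), 'ft_torque': array([-0.22,  0.  , -0.05]), 'grip_force': 0.0, 'opening': 87.9451804137499}
[316.61 179.38] {'fx': 309.70691628693146, 'fy': 309.70691628693146, 'cx': 316.8860077816514, 'cy': 204.1704123749738, 'origin': array([ 499.84, -206.82,  391.45]), 'orientation': array([ 0.14,  0.03, -0.35,  0.93])}
```

View pics/w1.png

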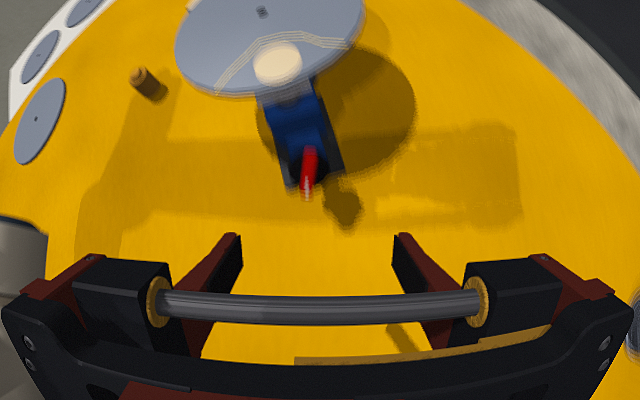

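Run:
```python
from h import *
for k in range(6): manip.snapshot("wrist")
s=manip.get_state();print(s['tool_pos'],s['joint_positions'],s['dq'])
c=manip.calibration("wrist")
im=manip.snapshot("wrist");b=cv2.cvtColor(im,cv2.COLOR_RGB2BGR)
np.save("w2.npy",im);import pickle;pickle.dump(c,open("w2.pkl","wb"))
a=cv2.resize(b[0:210,180:430],None,fx=2.85,fy=2.85,interpolation=cv2.INTER_CUBIC)
cv2.imwrite("pics/w2.png",a)
hsv=cv2.cvtColor(b,cv2.COLOR_BGR2HSV);m=((hsv[...,0]<8)|(hsv[...,0]>172))&(hsv[...,1]>150)&(hsv[...,2]>80);m[225:]=0;m[:,:200]=0;m[:,400:]=0
ys,xs=np.nonzero(m);print(len(xs),xs.mean(),ys.mean(),xs.min(),xs.max(),ys.min(),ys.max())
print(cv2.minAreaRect(np.c_[xs,ys].astype(np.float32)))
```

```text
[ 488.87 -180.18  216.53] [-0.75 -0.09  1.5   0.52  1.86  0.11] [-0.01 -0.   -0.    0.   -0.    0.  ]
530 308.5056603773585 173.90754716981132 300 317 153 198
((308.2899475097656, 175.27694702148438), (13.321934700012207, 45.13936996459961), 7.4314093589782715)
```

View pics/w2.png

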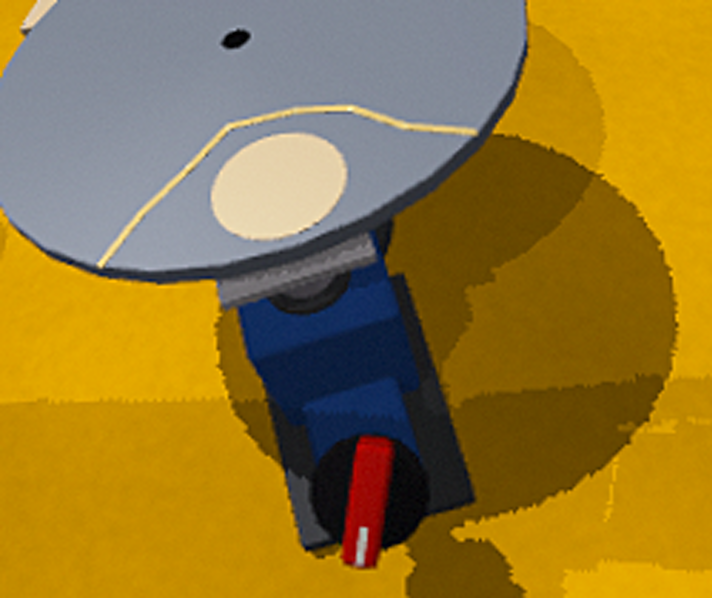

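```bash
cat > fit.py <<'E'
from h import *
import pickle
from scipy.optimize import minimize
def redmask(im,box):
    h=cv2.cvtColor(im,cv2.COLOR_RGB2HSV);m=((h[...,0]<8)|(h[...,0]>172))&(h[...,1]>140)&(h[...,2]>70)
    # close white highlight line
    z=np.zeros(m.shape,np.uint8);u0,u1,v0,v1=box;z[v0:v1,u0:u1]=m[v0:v1,u0:u1]*255
    return cv2.morphologyEx(z,cv2.MORPH_CLOSE,np.ones((5,5)))
def kframe(phi):
    jx=np.array([np.cos(phi),np.sin(phi),0]);zk=np.array([0,0,np.cos(np.pi/6)])-.5*jx
    e1=jx*np.cos(np.pi/6)+np.array([0,0,.5]);return jx,zk,e1,np.cross(zk,e1)
def hull(n,c,g,phi,th):
    jx,zk,e1,e2=kframe(phi);x=e1*np.cos(th)+e2*np.sin(th);y=np.cross(zk,x)
    P=[proj(n,g+x*a+y*b+zk*d,c) for a in(-23,23) for b in(-7,7) for d in(-20,10)]
    return cv2.convexHull(np.array(P,np.float32))
def fit(n,im,c,box,phi,g0,z=84,th0=(-.6,-.3,0,.3,.6)):
    m=cv2.GaussianBlur(redmask(im,box).astype(float)/255,(0,0),1)
    def cost(p):
        r=np.zeros(m.shape,np.uint8);cv2.fillConvexPoly(r,np.round(hull(n,c,np.array([p[0],p[1],z]),phi,p[2]/20)*16).astype(np.int32),255,cv2.LINE_AA,4)
        return ((cv2.GaussianBlur(r/255.,(0,0),1)-m)**2).sum()
    return min((minimize(cost,[g0[0],g0[1],t*20],method='Nelder-Mead',options=dict(initial_simplex=[[g0[0]+a,g0[1]+b,t*20+d] for a,b,d in((0,0,0),(8,0,0),(0,8,0),(0,0,5))])) for t in th0),key=lambda r:r.fun)
E
python3 - <<'E'
from fit import *
im=np.load("w2.npy");c=pickle.load(open("w2.pkl","rb"))
for ph in(62,65.2,68):
    r=fit("wrist",im,c,(250,380,140,220),np.deg2rad(ph),(530,-99));print(ph,r.x[:2],r.x[2]/20,r.fun)
spot=lambda u,v:(180+u/2.85,v/2.85)
mm=onz("wrist",spot(279,187),155,c);pp=onz("wrist",spot(236,39),155,c);print("mend",mm,"platter",pp)
g=r.x[:2]; print("dir grip->mend",np.rad2deg(np.arctan2(*(mm[:2]-g)[::-1])),np.linalg.norm(mm[:2]-g),"platter-mend",np.rad2deg(np.arctan2(*(pp-mm)[:2][::-1])))
for nm,a,b,z in(("plat",(228,306),(375,262),130),("block",(257,360),(418,322),85),("base",(315,550),(473,497),8)):
    A=onz("wrist",spot(*a),z,c);B=onz("wrist",spot(*b),z,c);print(nm,A,B,np.linalg.norm(A-B),np.rad2deg(np.arctan2(*(B-A)[:2][::-1]))+90)
E
```

```text
62 [525.33 -92.49] -0.4075240101177279 40.57043152987767
65.2 [525.11 -92.28] -0.4531396245881421 37.30117504453413
68 [524.97 -92.07] -0.4849501876049823 35.39904000682506
mend [570.82  -8.89 155.  ] platter [608.11  72.32 155.  ]
dir grip->mend 61.13246752615972 94.98078310241135 platter-mend 65.33767336998147
plat [531.93 -17.82 130.  ] [580.97 -43.04 130.  ] 55.15301973722616 62.78213590539983
block [530.81 -15.55  85.  ] [588.46 -49.48  85.  ] 66.89891223394444 59.51549412658275
base [498.25 -66.14   8.  ] [568.67 -96.83   8.  ] 76.81447587843539 66.45391348487652
```

```bash
cat > go.py <<'E'
from fit import *
def grasp(phi,th,sgn):
    jx,zk,e1,e2=kframe(np.deg2rad(phi));x=e1*np.cos(th)+e2*np.sin(th);y=np.cross(zk,x)
    return zk,frame(-zk,sgn*y)
E
python3 - <<'E'
from go import *
for sg in(1,-1):
    zk,F=grasp(64,-.44,sg);g=np.array([527,-95,84.])
    print(sg,inc(g+zk*(19+70-19),F))
E
```

```text
1 [  13.46   -6.53   91.52   -0.43   -0.59 -171.49]
-1 [13.46 -6.53 91.52 -0.39  0.28  8.51]
```

{"method": "jog_arm", "body": {"increments": [[4,-2,30,0,0,4,-1],[9,-4,60,0,0,8.5,-1],[13.5,-6.5,91,-0.4,0.3,8.5,-1],[13.5,-6.5,91,-0.4,0.3,8.5,-1],[13.5,-6.5,91,-0.4,0.3,8.5,-1]]}}

```text
t: 2.17
tool_pos: [511.9, -126.6, 146.0]
eef_rot: [0.911, 0.321, 0.185, -0.182]
ft_force: [0.5, -0.1, -0.1]
opening: 87.8
grip_force: 0.0
```

Run:
```python
from go import *
s=manip.get_state();print(s['tool_pos'],s['joint_positions'],s['ft_torque'])
c=manip.calibration("wrist")
im=manip.snapshot("wrist");b=cv2.cvtColor(im,cv2.COLOR_RGB2BGR)
cv2.imwrite("pics/w3.png",b);np.save("w3.npy",im);pickle.dump(c,open("w3.pkl","wb"))
m=redmask(im,(230,400,130,235));ys,xs=np.nonzero(m);print(xs.min(),xs.max(),ys.min(),ys.max())
for ph in(62,64,67):
    r=fit("wrist",im,c,(230,400,130,235),np.deg2rad(ph),(527,-95));print(ph,r.x[:2],r.x[2]/20,r.fun)
```

```text
[ 511.91 -126.63  146.03] [-0.64 -0.12  1.65  0.52  1.69  0.29] [-0.2   0.05  0.03]
230 399 182 234
62 [530.73 -87.7 ] -0.4049761111216708 258.3043636374791
64 [530.62 -87.54] -0.4306377152880292 257.9516384566168
67 [530.15 -87.64] -0.47600889696415266 253.33943021477603
```

View pics/w3.png

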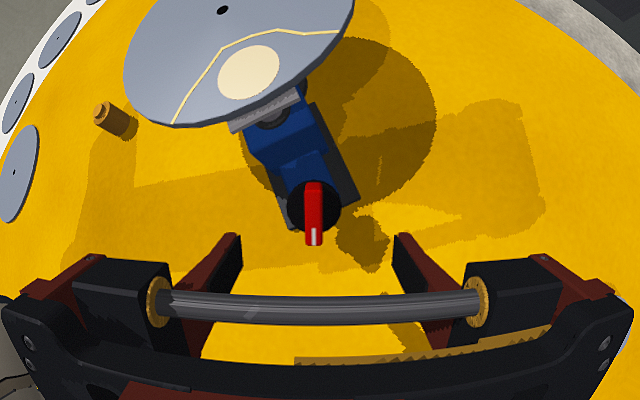

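Run:
```python
from go import *
im=np.load("w3.npy");c=pickle.load(open("w3.pkl","rb"))
for ph,z in((62,84),(64,84),(67,84),(64,80),(64,88)):
    r=fit("wrist",im,c,(285,340,165,260),np.deg2rad(ph),(527,-95),z);print(ph,z,r.x[:2],r.x[2]/20,r.fun)
s=manip.get_state()
zk,F=grasp(64,-.44,-1);print(zk,F.as_euler('xyz',True))
```

```text
62 84 [524.82 -93.01] -0.40100849927804794 104.46367127011487
64 84 [524.75 -92.89] -0.4317652015826912 103.20329297574946
67 84 [524.9  -92.45] -0.47738989563658807 99.2902175916129
64 80 [524.84 -91.73] -0.422399372461974 78.91870523293092
64 88 [525.21 -93.91] -0.4268058094078569 134.71617929866625
[-0.22 -0.45  0.87] [-166.18  -26.9    35.47]
```

Run:
```python
from go import *
zk,F=grasp(64.5,-.435,-1);g=np.array([525,-93,83.5])
print(inc(g-zk*14,F))
```

```text
[-1.67 -2.99 86.42  0.28 -0.16 -0.63]
```

{"method": "jog_arm", "body": {"increments": [[-1.5,-3,30,0,0,0,-1],[-1.5,-3,60,0,0,0,-1],[-1.5,-3,86,0,0,0,-1],[-1.5,-3,86,0,0,0,-1],[-1.5,-3,86,0,0,0,1],[-1.5,-3,86,0,0,0,1],[-1.5,-3,86,0,0,0,1],[-1.5,-3,86,0,0,0,1]], "force": 20}}

```text
t: 3.22
tool_pos: [527.7, -85.6, 70.7]
eef_rot: [0.911, 0.321, 0.185, -0.182]
ft_force: [0.5, -0.9, -1.1]
opening: 51.2
grip_force: 0.0
```

{"method": "jog_arm", "body": {"increments": [[0,0,0,0,0,0,1],[0,0,0,0,0,0,1]]}}

```text
t: 3.48
tool_pos: [527.6, -85.3, 70.2]
eef_rot: [0.911, 0.321, 0.184, -0.182]
ft_force: [-0.6, -0.3, 0.6]
opening: 31.4
grip_force: 0.0
```

Run:
```python
from go import *
s=manip.get_state();print(s)
c=manip.calibration("wrist");im=manip.snapshot("wrist");b=cv2.cvtColor(im,cv2.COLOR_RGB2BGR)
cv2.imwrite("pics/w4.png",b[0:320,120:520])
```

```text
{'t': 3.475, 'joint_positions': array([-0.56, -0.09,  1.77,  0.52,  1.53,  0.29]), 'dq': array([ 0.,  0.,  0.,  0.,  0., -0.]), 'tau': array([ -0.02, -35.05, -38.99,   2.58,   0.37,  -0.01]), 'tool_pos': array([527.56, -85.3 ,  70.21]), 'eef_rot': array([ 0.91,  0.32,  0.18, -0.18]), 'ft_force': array([-0.58, -0.28,  0.59]), 'ft_torque': array([-0.18,  0.08,  0.01]), 'grip_force': 0.0, 'opening': 31.38990796018389}
```

View pics/w4.png

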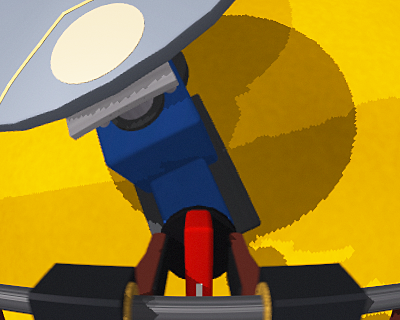

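{"method": "jog_arm", "body": {"increments": [[0,0,0,0,0,0,1],[0,0,0,0,0,0,1],[0,0,0,0,0,0,1],[0,0,0,0,0,0,1]]}}

```text
t: 4.03
tool_pos: [528.0, -85.8, 70.1]
eef_rot: [0.911, 0.321, 0.185, -0.182]
ft_force: [4.6, -2.4, -3.7]
opening: 13.7
grip_force: 20.0
```

Run:
```python
from go import *
s=manip.get_state();print(s)
```

```text
{'t': 4.025, 'joint_positions': array([-0.56, -0.09,  1.77,  0.52,  1.53,  0.29]), 'dq': array([ 0.,  0., -0., -0.,  0.,  0.]), 'tau': array([  0.99, -36.31, -38.36,   3.01,   2.23,   0.02]), 'tool_pos': array([527.99, -85.82,  70.11]), 'eef_rot': array([ 0.91,  0.32,  0.18, -0.18]), 'ft_force': array([ 4.58, -2.41, -3.75]), 'ft_torque': array([-0.87, -0.44, -0.44]), 'grip_force': 19.99170631170273, 'opening': 13.707011469702412}
```

{"method": "jog_arm", "body": {"increments": [[0,0,0,0,0,8,1],[0,0,0,0,0,16,1],[0,0,0,0,0,24,1],[0,0,0,0,0,32,1],[0,0,0,0,0,40,1],[0,0,0,0,0,48,1],[0,0,0,0,0,48,1]]}}

```text
t: 4.9
tool_pos: [527.8, -85.3, 70.3]
eef_rot: [0.963, -0.076, 0.095, -0.242]
ft_force: [3.8, -1.1, -2.6]
opening: 13.7
grip_force: 20.0
```

```bash
cat > chk.py <<'E'
from go import *
import sys,os
zk=kframe(np.deg2rad(64.5))[1];T=[];I=[]
n=int(sys.argv[2]) if len(sys.argv)>2 else 6
for k in range(n):
    I.append(manip.snapshot("side").astype(np.float32));s=manip.get_state();T.append(np.r_[s['ft_torque'],s['ft_force']])
T=np.mean(T,0);I=cv2.cvtColor(np.mean(I,0)/255,cv2.COLOR_RGB2GRAY)
np.save(sys.argv[1]+".npy",I)
# moment about knob axis: shift moment point unknown -> print torque along zk
print("J6",s['joint_positions'][5],"op",s['opening'],"tz",T[:3]@zk,"F",T[3:],"tcp",s['tool_pos'],"tau6",s['tau'][5])
if os.path.exists("ref.npy"):
    r=np.load("ref.npy");u0,u1,v0,v1=int(282),334,188,216   # mended piece region
    W=np.eye(2,3,dtype=np.float32)
    m=np.zeros(r.shape,np.uint8);m[v0:v1,u0:u1]=1
    for box in((286,322,187,213),(240,270,190,240)):
        a=r[box[2]:box[3],box[0]:box[1]]
        W=np.eye(2,3,dtype=np.float32);cc,W=cv2.findTransformECC(a,I[box[2]-0:box[3],box[0]:box[1]],W,cv2.MOTION_TRANSLATION,(3,200,1e-7),None,3)
        print(box,"shift",W[:,2]*1,"cc",cc)
E
cat > /dev/null; python3 chk.py ref; python3 chk.py a0
python3 - <<'E'
from h import *
p=np.array([574,-3,152.]);print(proj("side",p),proj("side",p+[0,0,1])-proj("side",p))
I=np.load("ref.npy")*255;cv2.imwrite("pics/s1.png",cv2.resize(I[170:280,210:380],None,fx=4,fy=4,interpolation=cv2.INTER_CUBIC))
E
```

```text
J6 1.1302202020421042 op 13.834870800477969 tz -0.01985769458060782 F [ 4.47 -0.59 -2.11] tcp [527.79 -85.31  70.32] tau6 -0.009159321198239923
(286, 322, 187, 213) shift [-0.  0.] cc 0.999999972946225
(240, 270, 190, 240) shift [-0. -0.] cc 0.999999946108422
J6 1.1307664871358816 op 13.890541088566561 tz 0.04192895068882876 F [ 5.58 -0.49 -2.28] tcp [527.79 -85.31  70.33] tau6 0.03379607805982232
(286, 322, 187, 213) shift [ 0. -0.] cc 0.9998789249019799
[309.26 197.99] [ 0.   -0.31]Traceback (most recent call last):
  File "chk.py", line 17, in <module>
    W=np.eye(2,3,dtype=np.float32);cc,W=cv2.findTransformECC(a,I[box[2]-0:box[3],box[0]:box[1]],W,cv2.MOTION_TRANSLATION,(3,200,1e-7),None,3)
                                        ~~~~~~~~~~~~~~~~~~~~^^^^^^^^^^^^^^^^^^^^^^^^^^^^^^^^^^^^^^^^^^^^^^^^^^^^^^^^^^^^^^^^^^^^^^^^^^^^^^^^^
cv2.error: OpenCV(4.12.0) /io/opencv/modules/video/src/ecc.cpp:589: error: (-7:Iterations do not converge) The algorithm stopped before its convergence. The correlation is going to be minimized. Images may be uncorrelated or non-overlapped in function 'findTransformECC'

[ WARN:0@0.015] global loadsave.cpp:1063 imwrite_ Unsupported depth image for selected encoder is fallbacked to CV_8U.
```

View pics/s1.png

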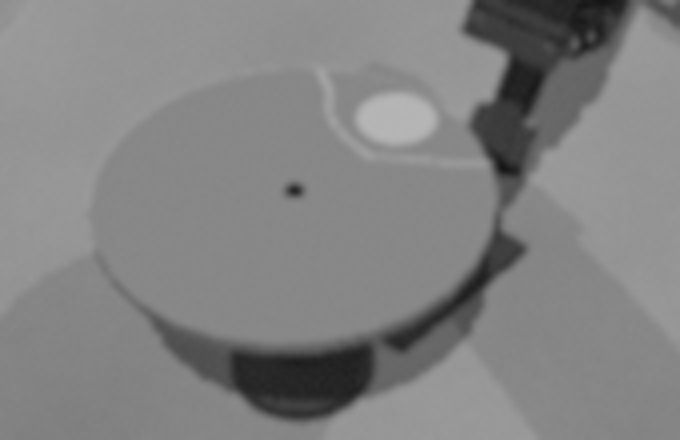

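```bash
python3 - <<'E'
t=open('chk.py').read().replace(",(240,270,190,240)",",").replace('"shift",W[:,2]*1','"shift",np.round(W[:,2],4).tolist(),"mm",round(float(W[1,2]/-.31),2)').replace("W[:,2],4)","W[:,2].astype(float),4)");open('chk.py','w').write(t)
E
python3 chk.py a0
```

```text
J6 1.1307718682380417 op 14.002599215291607 tz 0.0668165943018614 F [ 4.69 -0.52 -2.42] tcp [527.82 -85.32  70.35] tau6 0.03397430875338614
(286, 322, 187, 213) shift [0.0045, -0.0121] mm 0.04 cc 0.9998743996009203
```

{"method": "jog_arm", "body": {"increments": [[0,0,0,0,0,7,1],[0,0,0,0,0,14,1],[0,0,0,0,0,20,1],[0,0,0,0,0,20,1]]}}

```text
t: 6.3
tool_pos: [527.9, -85.1, 70.5]
eef_rot: [0.935, -0.243, 0.051, -0.255]
ft_force: [5.2, 0.2, -0.9]
opening: 14.0
grip_force: 20.0
```

```bash
python3 chk.py a1
```

```text
J6 1.4799693649885213 op 13.843694766504425 tz -0.05368536594572944 F [ 5.45  0.35 -1.93] tcp [527.86 -85.09  70.44] tau6 -0.08809361374005675
(286, 322, 187, 213) shift [-0.0488, -0.021] mm 0.07 cc 0.9953555231394304
```

{"method": "jog_arm", "body": {"increments": [[0,0,0,0,0,7,1],[0,0,0,0,0,14,1],[0,0,0,0,0,14,1]]}}

```text
t: 6.98
tool_pos: [528.0, -85.0, 70.5]
eef_rot: [0.898, -0.355, 0.02, -0.259]
ft_force: [4.6, 1.5, -2.1]
opening: 13.6
grip_force: 20.0
```

```bash
python3 chk.py a2
```

```text
J6 1.724324783269552 op 13.764035524010565 tz -0.08197207232813636 F [ 5.55  0.63 -1.56] tcp [527.97 -84.99  70.56] tau6 -0.08695451309904456
(286, 322, 187, 213) shift [-0.3175, -0.0061] mm 0.02 cc 0.8718390916970212
```

```bash
cat > sp.py <<'E'
import numpy as np,cv2,sys
def spot(I,up=8):
    a=cv2.resize(I[188:214,293:328],None,fx=up,fy=up,interpolation=cv2.INTER_CUBIC)
    t=(np.median(I[195:203,305:314])+np.median(I[188:214,293:328]))/2
    cs,_=cv2.findContours((a>t).astype(np.uint8),cv2.RETR_EXTERNAL,cv2.CHAIN_APPROX_NONE)
    k=max(cs,key=cv2.contourArea);e=cv2.fitEllipse(k);return 293+e[0][0]/up,188+e[0][1]/up,e[1][0]/up,e[1][1]/up,t
for n in sys.argv[1:]: print(n,np.round(spot(np.load(n+".npy")),3))
E
python3 sp.py ref a0 a1 a2
python3 - <<'E'
import numpy as np,cv2
v=[cv2.resize(np.load(f"{n}.npy")[175:225,275:345]*255,None,fx=5,fy=5) for n in("a1","a2")]
cv2.imwrite("pics/s2.png",np.hstack(v).astype(np.uint8))
E
```

```text
ref [309.112 199.655  12.531  19.673   0.636]
a0 [309.107 199.659  12.495  19.675   0.636]
a1 [309.114 199.665  12.638  19.859   0.633]
a2 [309.128 199.661  12.759  19.949   0.631]
```

View pics/s2.png

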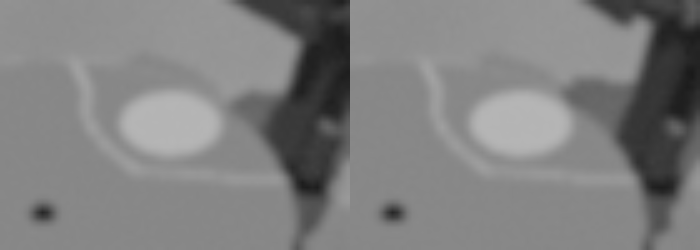

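{"method": "jog_arm", "body": {"increments": [[0,0,0,0,0,7,1],[0,0,0,0,0,14,1],[0,0,0,0,0,14,1]]}}

```text
t: 7.65
tool_pos: [528.1, -84.9, 70.6]
eef_rot: [0.848, -0.462, -0.012, -0.26]
ft_force: [5.9, 0.7, -1.2]
opening: 14.3
grip_force: 20.0
```

```bash
sed -i '/^if os.path/,$d' chk.py; python3 chk.py a3 3;python3 sp.py a3
```

```text
J6 1.9686511901316601 op 14.085641100671298 tz -0.01698994768398776 F [ 6.37  1.26 -1.41] tcp [528.1  -84.87  70.64] tau6 -0.06590022705495358
a3 [309.16  199.563  12.788  20.048   0.63 ]
```

{"method": "jog_arm", "body": {"increments": [[0,0,0,0,0,7,1],[0,0,0,0,0,14,1],[0,0,0,0,0,14,1]]}}

```text
t: 8.18
tool_pos: [528.3, -84.8, 70.7]
eef_rot: [0.785, -0.562, -0.043, -0.256]
ft_force: [6.4, 1.0, -2.1]
opening: 14.1
grip_force: 20.0
```

```bash
python3 chk.py a4 3;python3 sp.py a4
```

```text
J6 2.213000177746226 op 14.037650421307749 tz -0.056699988789305995 F [ 7.26  1.44 -2.02] tcp [528.25 -84.83  70.7 ] tau6 -0.06044449517503381
a4 [309.051 199.222  12.819  19.941   0.629]
```

{"method": "jog_arm", "body": {"increments": [[0,0,0,0,0,0,0.1],[0,0,0,0,0,0,0.1],[0,0,0,0,0,0,0.1],[0,0,0,0,0,0,0.1],[0,0,-10,0,0,0,0.1],[0,0,-45,0,0,0,0.1],[0,0,-100,0,0,0,0.1],[0,0,-130,0,0,0,0.1]]}}

```text
t: 9.32
tool_pos: [499.2, -145.4, 186.2]
eef_rot: [0.786, -0.562, -0.042, -0.255]
ft_force: [0.2, -0.1, 0.0]
opening: 39.6
grip_force: 0.0
```

```bash
python3 chk.py a5 3;python3 sp.py a5
python3 - <<'E'
from go import *
# weight from top & wrist & side, brass mask
for n in("top","side"):
    im=manip.snapshot(n);np.save("wt_"+n,im)
    h=cv2.cvtColor(im,cv2.COLOR_RGB2HSV);p=(199,246) if n=="top" else (336,345)
    print(n,h[p[1]-14:p[1]+15:4,p[0]-14:p[0]+15:4,:].tolist())
s=manip.get_state();print(s['t'],s['tool_pos'],s['joint_positions'])
E
```

```text
J6 2.20689788723722 op 39.262754988021946 tz -0.011520841522373494 F [-0.4  -0.37  0.49] tcp [ 499.65 -145.06  184.48] tau6 -0.03843430196866393
a5 [309.047 199.242  12.475  19.583   0.648]
top [[[22, 255, 167], [23, 255, 167], [22, 255, 168], [23, 255, 148], [23, 255, 149], [23, 255, 149], [23, 255, 170], [23, 255, 167]], [[22, 255, 164], [23, 255, 166], [23, 255, 164], [23, 255, 149], [23, 255, 149], [23, 255, 150], [22, 255, 151], [23, 255, 152]], [[23, 255, 164], [23, 255, 163], [23, 255, 162], [21, 208, 140], [19, 183, 89], [21, 204, 75], [22, 252, 96], [23, 247, 95]], [[23, 255, 165], [22, 255, 168], [20, 190, 146], [20, 189, 170], [20, 207, 75], [20, 194, 125], [20, 201, 76], [23, 252, 93]], [[22, 255, 165], [23, 255, 165], [20, 189, 170], [20, 192, 165], [20, 195, 149], [20, 194, 122], [20, 211, 75], [23, 255, 95]], [[23, 255, 165], [22, 255, 167], [19, 185, 154], [20, 191, 139], [20, 194, 129], [21, 216, 65], [22, 239, 81], [23, 255, 110]], [[23, 255, 164], [22, 255, 161], [23, 255, 147], [22, 255, 152], [23, 255, 151], [23, 255, 150], [23, 255, 146], [22, 255, 144]], [[23, 
[... 539 characters left out ...]
1, 185, 134], [20, 152, 176], [19, 155, 150], [20, 156, 152], [20, 151, 182], [22, 188, 156], [23, 215, 170]], [[24, 214, 172], [20, 170, 114], [19, 162, 146], [21, 157, 180], [20, 157, 188], [20, 154, 166], [22, 200, 154], [24, 225, 168]], [[23, 211, 173], [21, 174, 119], [19, 157, 120], [20, 163, 125], [20, 160, 126], [19, 163, 116], [23, 231, 160], [23, 218, 170]], [[24, 225, 169], [21, 195, 145], [20, 165, 119], [19, 156, 126], [20, 163, 125], [19, 168, 112], [23, 219, 169], [23, 222, 169]], [[24, 219, 170], [23, 225, 170], [21, 177, 141], [19, 158, 126], [19, 161, 125], [22, 207, 155], [23, 219, 170], [23, 210, 171]]]
9.575 [ 498.96 -143.55  181.58] [-0.68 -0.13  1.6   0.52  1.77  2.21]
```

```bash
cat > wfit.py <<'E'
from go import *
def wm(n,im,c0,r):
    h=cv2.cvtColor(im,cv2.COLOR_RGB2HSV);lim={"top":225,"side":190,"wrist":215}[n]
    m=((h[...,0]<=21)&(h[...,0]>=15)&(h[...,1]<lim)&(h[...,1]>90)&(h[...,2]>50)).astype(np.uint8)
    z=np.zeros_like(m);z[c0[1]-r:c0[1]+r,c0[0]-r:c0[0]+r]=m[c0[1]-r:c0[1]+r,c0[0]-r:c0[0]+r]
    k,l,st,_=cv2.connectedComponentsWithStats(cv2.morphologyEx(z,cv2.MORPH_CLOSE,np.ones((3,3))));i=1+st[1:,4].argmax();return (l==i).astype(float),st[i]
def wfit(n,m,c,p0,z=0):
    t=np.linspace(0,2*np.pi,40)
    def cost(p):
        P=[proj(n,[p[0]+rr*np.cos(a),p[1]+rr*np.sin(a),z+h],c) for rr,h in((21,0),(21,50),(12,60)) for a in t]
        r=np.zeros(m.shape,np.uint8);cv2.fillConvexPoly(r,np.round(cv2.convexHull(np.array(P,np.float32))*16).astype(np.int32),255,cv2.LINE_AA,4)
        return ((cv2.GaussianBlur(r/255.,(0,0),1)-cv2.GaussianBlur(m,(0,0),1))**2).sum()
    return minimize(cost,p0,method='Nelder-Mead',options=dict(initial_simplex=[[p0[0],p0[1]],[p0[0]+10,p0[1]],[p0[0],p0[1]+10]]))
E
python3 - <<'E'
from wfit import *
for n,p in(("top",(201,247)),("side",(336,345))):
    m,st=wm(n,np.load("wt_"+n+".npy"),p,22);r=wfit(n,m,manip.calibration(n),(432,275));print(n,st,r.x,r.fun)
h=cv2.cvtColor(cv2.imread("pics/top0.png"),cv2.COLOR_BGR2HSV)
from sp import spot
for n,p in(("top",(306,185)),("side",(309.11,199.66))):
    for z in(150,154,158): print(n,z,onz(n,p,z))
# prop
print("prop",onz("top",(179,183),30))
s=manip.get_state();print(inc([432,275,200],frame([0,0,-1],[0,-1,0])))
E
```

```text
top [191 240  20  16 263] [427.08 289.11] 14.647766138297538
side [326 330  21  32 523] [425.35 289.1 ] 29.323483755125594
top 150 [574.22  -2.93 150.  ]
top 154 [573.67  -3.11 154.  ]
top 158 [573.12  -3.28 158.  ]
side 150 [573.12   1.03 150.  ]
side 154 [571.68   5.64 154.  ]
side 158 [570.24  10.26 158.  ]
prop [601.84 350.74  30.  ]
[-390.93  -45.5   158.47  -31.58    5.49  -69.42]
```

Run:
```python
from go import *
F=frame([0,0,-1],[1,0,0]);s=manip.get_state()
i=inc([450,80,300],F);print(i)
```

```text
[-252.37  -50.54  -12.2   -34.76  -24.47 -156.11]
```

{"method": "jog_arm", "body": {"increments": [[0,0,-40,-2,-1.5,-9.5,0.1],[-10,0,-80,-4,-3,-19,0.1],[-40,-5,-100,-6.5,-4.5,-29,0.1],[-80,-12,-90,-8.5,-6,-39,-1],[-120,-20,-70,-11,-7.5,-49,-1],[-160,-30,-50,-13,-9,-58,-1],[-205,-40,-30,-15,-10.5,-68,-1],[-250,-50,-12,-17,-12,-77,-1]]}}

```text
t: 10.58
tool_pos: [449.8, 79.9, 297.5]
eef_rot: [0.981, 0.089, -0.03, -0.17]
ft_force: [0.1, -0.3, -0.2]
opening: 85.4
grip_force: 0.0
```

Run:
```python
from go import *
F=frame([0,0,-1],[1,0,0]);s=manip.get_state();print(s['t'],s['tool_pos'],s['joint_positions'])
print(inc([426,289,170],F))
```

```text
10.575 [449.76  79.87 297.54] [-0.14 -0.21  1.42  0.36  2.04  1.39]
[  18.73 -154.44  190.7   -17.62  -12.41  -78.8 ]
```

{"method": "jog_arm", "body": {"increments": [[2,-19,24,-2,-1.5,-10,-1],[5,-38,48,-4.5,-3,-20,-1],[7,-58,72,-6.5,-4.5,-30,-1],[9,-77,95,-9,-6,-40,-1],[12,-97,119,-11,-8,-50,-1],[14,-116,143,-13,-9.5,-60,-1],[16.5,-135,167,-15.5,-11,-70,-1],[18.5,-154,190,-17.6,-12.4,-78.8,-1]]}}

```text
t: 11.58
tool_pos: [426.8, 287.5, 169.8]
eef_rot: [0.707, 0.707, -0.001, 0.001]
ft_force: [1.0, 0.4, 0.0]
opening: 87.7
grip_force: 0.0
```

{"method": "jog_arm", "body": {"increments": [[0,0,0,0,0,0,-1],[0,0,0,0,0,0,-1],[0,0,0,0,0,0,-1]]}}

```text
t: 11.95
tool_pos: [428.6, 285.5, 173.0]
eef_rot: [0.71, 0.704, 0.001, 0.001]
ft_force: [-0.2, -0.0, 0.1]
opening: 88.1
grip_force: 0.0
```

Run:
```python
from wfit import *
F=frame([0,0,-1],[1,0,0]);s=manip.get_state();print(s['t'],s['tool_pos'],s['joint_positions'])
c=manip.calibration("wrist");im=manip.snapshot("wrist");np.save("w5",im)
p=np.round(proj("wrist",[426,289,30],c)).astype(int);print(p)
m,st=wm("wrist",im,p,60);print(st);r=wfit("wrist",m,c,(426,289));print(r.x,r.fun)
for q in(r.x,(426,289)): print(inc([q[0],q[1],15],F))
```

```text
11.95 [428.62 285.54 172.97] [ 0.52 -0.14  1.55 -0.    1.73  0.53]
[315 189]
[ 292  167   43   49 1638]
[424.16 287.53] 76.7712103084311
[  1.87  -5.02 158.13   0.15  -0.04  -0.49]
[  3.35  -3.2  158.14   0.15  -0.04  -0.49]
```

{"method": "jog_arm", "body": {"increments": [[2.5,-4,50,0,0,-0.5,-1],[2.5,-4,100,0,0,-0.5,-1],[2.5,-4,140,0,0,-0.5,-1],[2.5,-4,157,0,0,-0.5,-1],[2.5,-4,157,0,0,-0.5,-1],[2.5,-4,157,0,0,-0.5,1],[2.5,-4,157,0,0,-0.5,1],[2.5,-4,157,0,0,-0.5,1]], "force": 25}}

```text
t: 13.0
tool_pos: [425.2, 289.2, 16.8]
eef_rot: [0.706, 0.708, 0.002, 0.001]
ft_force: [0.3, -0.8, -0.8]
opening: 61.2
grip_force: 0.0
```

{"method": "jog_arm", "body": {"increments": [[0,0,0,0,0,0,1],[0,0,0,0,0,0,1],[0,0,0,0,0,0,1],[0,0,0,0,0,0,1]]}}

```text
t: 13.5
tool_pos: [424.7, 288.9, 15.8]
eef_rot: [0.706, 0.708, 0.001, 0.001]
ft_force: [0.5, 0.2, 0.9]
opening: 41.7
grip_force: 25.0
```

Run:
```python
from wfit import *
s=manip.get_state();print(s['t'],s['tool_pos'],s['eef_rot'],s['opening'],s['grip_force'],s['ft_force'])
c=manip.calibration("wrist");im=manip.snapshot("wrist")
p=np.round(proj("wrist",[425,288,30],c)).astype(int);print(p)
m,st=wm("wrist",im,p,70);print(st);r=wfit("wrist",m,c,(425,288));print(r.x,r.fun)
```

```text
13.5 [424.68 288.85  15.75] [0.71 0.71 0.   0.  ] 41.68093749004247 24.99989480653312 [0.48 0.22 0.86]
[319 262]
[ 274  210   87   86 6017]
[423.95 288.02] 1320.974242735911
```

{"method": "jog_arm", "body": {"increments": [[0,0,-20,0,0,0,1],[0,0,-60,0,0,0,1],[0,0,-110,0,0,0,1],[0,0,-160,0,0,0,1],[-20,10,-195,0,0,0,1],[-60,30,-195,0,0,0,1],[-100,50,-195,0,0,0,1],[-140,70,-195,0,0,0,1]]}}

```text
t: 14.55
tool_pos: [494.4, 147.7, 209.3]
eef_rot: [0.706, 0.708, -0.0, -0.0]
ft_force: [0.4, -0.4, -3.9]
opening: 41.5
grip_force: 25.0
```

{"method": "jog_arm", "body": {"increments": [[-40,20,0,0,0,0,1],[-75,38,0,0,0,0,1],[-105,54,0,0,0,0,1],[-130,67,0,0,0,0,1],[-145,75,0,0,0,0,1],[-152,78,0,0,0,0,1],[-152,78,0,0,0,0,1],[-152,78,0,0,0,0,1]]}}

```text
t: 15.55
tool_pos: [572.7, -2.0, 211.0]
eef_rot: [0.706, 0.708, 0.001, 0.001]
ft_force: [0.5, -0.1, -3.8]
opening: 41.7
grip_force: 25.0
```

Run:
```python
from wfit import *
s=manip.get_state();print(s['t'],s['tool_pos'],s['eef_rot'],s['opening'],s['grip_force'],s['ft_force'])
c=manip.calibration("wrist");im=manip.snapshot("wrist");np.save("w6",im)
h=cv2.cvtColor(im,cv2.COLOR_RGB2HSV)
m,st=wm("wrist",im,(318,262),75);print("weight",st)
p=proj("wrist",[573,-3.5,152],c);print(p)
# pale spot: V high, low-mid sat
for v in range(int(p[1])-60,int(p[1])+40,8): print(v,h[v,int(p[0])-60:int(p[0])+61:10].tolist())
```

```text
15.55 [572.67  -2.   210.98] [0.71 0.71 0.   0.  ] 41.694384113344434 24.99709551979322 [ 0.53 -0.08 -3.8 ]
weight [ 274  209   88   88 6089]
[318.12 220.03]
160 [[111, 35, 137], [111, 36, 136], [112, 35, 138], [111, 38, 140], [109, 35, 137], [111, 31, 138], [114, 35, 139], [111, 35, 138], [113, 38, 142], [109, 35, 140], [111, 36, 140], [113, 31, 138], [111, 37, 139]]
168 [[113, 34, 135], [110, 34, 137], [111, 39, 139], [112, 33, 138], [110, 41, 137], [21, 63, 163], [22, 116, 208], [22, 119, 207], [110, 36, 141], [113, 30, 138], [112, 35, 139], [111, 37, 139], [113, 36, 141]]
176 [[109, 17, 163], [23, 116, 238], [23, 112, 234], [20, 84, 212], [110, 48, 164], [110, 36, 161], [108, 37, 160], [110, 37, 139], [21, 109, 198], [113, 38, 140], [110, 37, 139], [111, 35, 138], [109, 39, 143]]
184 [[111, 36, 163], [109, 34, 163], [109, 34, 159], [110, 31, 163], [115, 36, 162], [110, 35, 160], [109, 38, 163], [111, 37, 139], [111, 36, 140], [10, 11, 139], [112, 46, 138], [111, 37, 138], [112, 34, 137]]
192 [[111, 36, 163], [113, 33, 162], [111, 33, 160], [107, 34, 159], [176, 11, 168], [19, 69,
[... 1067 characters left out ...]
00, 107], [18, 208, 104], [18, 218, 82], [111, 36, 141], [113, 29, 141], [17, 30, 170]]
240 [[22, 255, 216], [3, 170, 57], [168, 116, 11], [18, 198, 107], [18, 197, 115], [18, 200, 107], [18, 201, 141], [18, 203, 103], [18, 197, 106], [19, 202, 96], [3, 111, 23], [4, 174, 57], [112, 36, 157]]
248 [[9, 198, 67], [3, 171, 58], [113, 85, 12], [18, 199, 105], [19, 205, 203], [19, 200, 209], [19, 199, 208], [18, 201, 198], [19, 205, 188], [18, 207, 90], [150, 18, 14], [5, 181, 55], [107, 42, 169]]
256 [[4, 167, 58], [3, 180, 61], [18, 182, 42], [19, 199, 179], [18, 203, 193], [19, 199, 205], [19, 196, 204], [19, 199, 196], [19, 202, 189], [18, 200, 180], [108, 159, 8], [2, 167, 58], [4, 169, 59]]
```

Run:
```python
from wfit import *
from scipy.optimize import least_squares
im=np.load("w6.npy");c=manip.calibration("wrist")
h=cv2.cvtColor(im,cv2.COLOR_RGB2HSV)
m=((h[...,0]>=15)&(h[...,0]<=22)&(h[...,1]>45)&(h[...,1]<100)&(h[...,2]>185)).astype(np.uint8)
z=np.zeros_like(m);z[182:232,272:364]=m[182:232,272:364]
m=cv2.morphologyEx(z,cv2.MORPH_OPEN,np.ones((3,3)))
E=[]
for u in range(272,364):
    v=np.nonzero(m[:,u])[0]
    if len(v): E.append((u,v.min()-.5))
for v in range(195,228):
    u=np.nonzero(m[v])[0]
    if len(u): E+= [(u.min()-.5,v)]+[(u.max()+.5,v)]
for zz in(151,153):
    P=np.array([onz("wrist",e,zz,c)[:2] for e in E])
    r=least_squares(lambda q:np.hypot(*(P-q).T)-25,[573,-3],loss='soft_l1');print(zz,len(E),r.x,np.abs(r.fun).mean())
```

```text
151 129 [572.91  -2.72] 0.26195155900987505
153 129 [572.88  -2.36] 0.32938731430209883
```

{"method": "jog_arm", "body": {"increments": [[0,0,10,0,0,0,1],[0,0,20,0,0,0,1],[0,0,29,0,0,0,1],[0,0,35,0,0,0,1],[0,0,37,0,0,0,1],[0,0,38,0,0,0,1],[0,0,39,0,0,0,1]]}}

```text
t: 16.48
tool_pos: [573.1, -2.9, 172.2]
eef_rot: [0.706, 0.708, 0.001, 0.001]
ft_force: [0.3, 0.5, -4.8]
opening: 41.6
grip_force: 25.0
```

{"method": "jog_arm", "body": {"increments": [[0,0,0.5,0,0,0,1],[0,0,1,0,0,0,1],[0,0,1,0,0,0,1]]}}

```text
t: 16.85
tool_pos: [573.0, -2.8, 170.9]
eef_rot: [0.706, 0.708, 0.001, 0.001]
ft_force: [-0.0, -0.4, -4.4]
opening: 41.5
grip_force: 25.0
```

{"method": "jog_arm", "body": {"increments": [[0,0,0.5,0,0,0,1],[0,0,1,0,0,0,1],[0,0,1,0,0,0,1]]}}

```text
t: 17.23
tool_pos: [573.0, -2.9, 169.8]
eef_rot: [0.706, 0.708, 0.001, 0.001]
ft_force: [0.3, 0.3, -3.8]
opening: 41.6
grip_force: 25.0
```

{"method": "jog_arm", "body": {"increments": [[0,0,0.5,0,0,0,1],[0,0,0.8,0,0,0,1],[0,0,0.8,0,0,0,1]]}}

```text
t: 17.6
tool_pos: [573.0, -2.8, 169.0]
eef_rot: [0.706, 0.708, 0.001, 0.001]
ft_force: [-0.4, 0.4, -4.9]
opening: 41.8
grip_force: 25.0
```

{"method": "jog_arm", "body": {"increments": [[0,0,0.4,0,0,0,1],[0,0,0.8,0,0,0,1],[0,0,0.8,0,0,0,1]]}}

```text
t: 17.98
tool_pos: [573.0, -2.8, 168.2]
eef_rot: [0.706, 0.708, 0.001, 0.001]
ft_force: [0.0, -0.2, -4.4]
opening: 41.9
grip_force: 25.0
```

{"method": "jog_arm", "body": {"increments": [[0,0,0.4,0,0,0,1],[0,0,0.8,0,0,0,1],[0,0,0.8,0,0,0,1]]}}

```text
t: 18.35
tool_pos: [573.0, -2.8, 167.6]
eef_rot: [0.706, 0.708, 0.001, 0.001]
ft_force: [0.6, 0.3, -4.8]
opening: 41.7
grip_force: 25.0
```

{"method": "jog_arm", "body": {"increments": [[0,0,0.4,0,0,0,1],[0,0,0.6,0,0,0,1],[0,0,0.6,0,0,0,1]]}}

```text
t: 18.73
tool_pos: [573.1, -2.8, 167.4]
eef_rot: [0.706, 0.708, 0.001, 0.001]
ft_force: [-1.3, -0.2, 0.3]
opening: 41.7
grip_force: 25.0
```

{"method": "jog_arm", "body": {"increments": [[0,0,0.4,0,0,0,1],[0,0,0.6,0,0,0,1],[0,0,0.6,0,0,0,1]]}}

```text
t: 19.1
tool_pos: [573.1, -2.8, 167.0]
eef_rot: [0.706, 0.708, 0.001, 0.001]
ft_force: [-3.3, 1.1, 5.6]
opening: 41.6
grip_force: 25.0
```

{"method": "jog_arm", "body": {"increments": [[0,0,0.4,0,0,0,1],[0,0,0.6,0,0,0,1],[0,0,0.6,0,0,0,1]]}}

```text
t: 19.48
tool_pos: [573.0, -2.9, 166.1]
eef_rot: [0.706, 0.708, 0.001, 0.001]
ft_force: [-2.9, 0.6, 5.0]
opening: 41.8
grip_force: 25.0
```

{"method": "jog_arm", "body": {"increments": [[0,0,-0.5,0,0,0,1],[0,0,-0.5,0,0,0,-1],[0,0,-0.5,0,0,0,-1],[0,0,-0.5,0,0,0,-1],[0,0,-0.5,0,0,0,-1],[0,0,-0.5,0,0,0,-1],[0,0,-0.5,0,0,0,-1]]}}

```text
t: 20.35
tool_pos: [573.0, -2.9, 166.2]
eef_rot: [0.706, 0.708, 0.001, 0.001]
ft_force: [-0.7, 0.6, 1.1]
opening: 87.7
grip_force: 0.0
```

{"method": "jog_arm", "body": {"increments": [[0,0,-5,0,0,0,-1],[0,0,-20,0,0,0,-1],[0,0,-50,0,0,0,-1],[0,0,-100,0,0,0,-1],[0,0,-140,0,0,0,-1],[0,0,-140,0,0,0,-1],[0,0,-140,0,0,0,-1]]}}

```text
t: 21.22
tool_pos: [572.7, -2.9, 306.1]
eef_rot: [0.706, 0.708, 0.001, 0.001]
ft_force: [-0.5, -0.2, -1.2]
opening: 88.5
grip_force: 0.0
```

Run:
```python
from wfit import *
s=manip.get_state();print(s['t'],s['tool_pos'],s['opening'])
c=manip.calibration("wrist");im=manip.snapshot("wrist")
p=np.round(proj("wrist",[573,-3,180],c)).astype(int)
h=cv2.cvtColor(im,cv2.COLOR_RGB2HSV)
m,st=wm("wrist",im,p,50);print(p,st)
mb=((h[...,0]<=20)&(h[...,1]>130)&(h[...,1]<235)).astype(np.uint8);z=np.zeros_like(mb);z[p[1]-50:p[1]+50,p[0]-45:p[0]+45]=mb[p[1]-50:p[1]+50,p[0]-45:p[0]+45]
r=wfit("wrist",z.astype(float),c,(573,-3),152);print(z.sum(),r.x,r.fun)
I=cv2.cvtColor(manip.snapshot("side").astype(np.float32)/255,cv2.COLOR_RGB2GRAY);r0=np.load("ref.npy");r5=np.load("a5.npy")
b=(slice(190,245),slice(236,300))
for n,ref in(("ref",r0),("a5",r5)):
    d,_=cv2.phaseCorrelate(ref[b].astype(np.float64),I[b].astype(np.float64));print(n,d)
```

```text
21.225 [572.71  -2.92 306.15] 88.4639212133723
[318 197] [ 294  172   46   56 1945]
1940 [572.21  -3.52] 83.96445225611666
ref (-0.026473485912767103, 0.06640102597784647)
a5 (0.09672132384847387, 0.21371413747914048)
```

```bash
python3 -c "
from bench import manip;print(manip.sign_off())"
```

```text
the job is handed in; nothing more can be done
None
```

The job is handed in at about 21 s of the 72 s limit: by camera measurement the pad lifts the platter's underside by about 1.3 mm, and the brass weight was released on the pale spot about 1.5 mm from its centre. Sign-off returned no pass or fail, I did not check the platter's position or tilt again after the weight went on, and the bowl, saucers and prop were not rechecked.

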